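# Tap a finial to the middle of the varnishing stand

### The job

The small pale wooden finial stands off centre on the round top of the varnishing stand. With closed fingertips, tap or push it gently, low on its foot, until it stands upright in the middle, its foot wholly inside the yellow ring with the ring uncovered all round. It is top-heavy: do not tip it, knock it off, pinch it, straddle it with the fingers or lift it, and leave the other things on the bench where they are.

Things in the scene. Friction and masses are not known exactly. Their poses are not given: they have to be found in the camera images.
- finial: pale turned wooden finial on the stand, round about its upright z axis, 56 mm tall, 50 to 120 g. Origin: centre of its underside, a flat only 16 mm across. The foot flares to an upright band 32 mm across, 5 to 11 mm above the underside (its widest part); above are a 13 mm waist, a bulb 29 mm across at 37 to 44 mm height and a tapering tip. A touch over 8 N is too hard
- finial_band (a point): the finial's axis at mid-height of the foot band, 8 mm above its underside. An upright finger whose end is less than about 9 mm above the stand's top meets the band there: the finial slides (0.3 to 0.8 N) and stops when the finger stops. Pushed only on the bulb, or faster than about 0.1 m/s, it tips; 0.025 m/s is safe
- stand: varnishing stand, fixed, does not turn: grey base 110 mm across, column with a small black clamp knob, flat round dark top 84 mm across, its upper face 60 mm above the bench. On it, concentric, a painted yellow ring of 44 mm inside and 52 mm outside diameter (no step). Origin on the stand's axis, at bench height; z is up. The finial starts 17 to 25 mm off the axis, in any direction
- dark_finial: a second turned wooden finial of the same shape (32 mm foot, 56 mm tall) in dark wood, standing on the bench; not to be touched; origin under its foot
- red_tin: small red and white paint tin, 78 mm across, 77 mm tall, on the bench; origin under its centre
- block: brown sanding block, 65x100x28 mm, flat on the bench; origin under its centre
- discs: stack of sanding discs, 117 mm across, 31 mm tall, on the bench; origin under its centre
- measure: yellow tape measure, 40x80x66 mm, standing on the bench; origin under its centre
- tape_roll: roll of pale tape, 104 mm across, 25 mm tall, flat on the bench; origin under its centre
- pencil: green pencil, 117 mm long, 7 mm thick, on the bench; origin under its middle
Not all that is in view belongs to the job. What is shaped like the stand but turquoise is not meant. What is shaped like the finial but pink is not meant.

How it is judged:
On the way:
1. the fingers touch the finial while it stands upright on the stand (contact force between the fingers and finial above 0.05 N and angle between finial's own z axis and vertical below 0.35 rad).
At the end, for the whole second after the job is handed in: The finial stands upright (within 0.06 rad) and at rest on the stand's top, its axis within 6 mm of the stand's axis, so that its foot covers none of the ring (horizontal distance between finial and stand below 0.006 m and angle between finial's own z axis and vertical below 0.06 rad and z of finial in the frame of stand between 0.057 and 0.063 m and linear speed of finial below 0.01 m/s and angular speed of finial below 0.1 rad/s); the robot touches nothing.
It fails at once if the finial is tipped (more than 0.35 rad) (angle between finial's own z axis and vertical above 0.35 rad).
It fails at once if the finial is lifted (more than 8 mm off the stand's top) or falls off the stand (z of finial in the frame of stand above 0.068 m or z of finial in the frame of stand below 0.05 m).
It fails at once if the finial is struck or pressed hard (over 8 N) (contact force between the fingers and finial above 8 N).
It fails at once if the fingers straddle or pinch the finial (the point between the finger pads comes within 12 mm of its axis, at its height) (horizontal distance between the grasp point and finial below 0.012 m and z of the grasp point in the frame of stand below 0.11 m).
It fails at once if another thing on the bench is moved more than 10 mm (distance of any of dark_finial, red_tin, block, discs, measure, tape_roll, pencil from where it was at the start of the episode above 0.01 m).
It also fails if it takes over 45 s, if anything falls off the work surface, if the arm or the gripper's body presses on something with over 40 N, if the wrist force passes 120 N, or if a joint passes its speed limit or range.

### The arm

A 7-joint arm with a two-finger parallel gripper is mounted at the origin on a cart in front of the work surface, level with it; the furniture and walls round the work are solid. World frame = base frame: x ahead of the robot, y to its left, z up, the work surface at z = 0. Lengths are in m, angles in rad, forces in N, time in s.
With the tool pointing down it reaches from about 0.425 to 0.925 m from the base axis. Payload 6.8 kg.
Tool frame: the origin (TCP) lies on the mounting face of the last link; the fingertips stand 173 mm ahead of it and the grasp point (between the pads) lies 155 mm ahead of it; z points along the fingers, y is the line along which they close (so a half turn about z gives the same grasp; the last joint's range is limited). The gripper opens to 85 mm and grips with 20 to 120 N. Pads are 22 mm wide; open, the fingers measure 114 mm over their backs; the gripper's body (76 mm by 85 mm) begins 54 mm behind the grasp point. The pads swing forward as they close: fully open they stand 13 mm farther back than shut.
Start: joints at [1.032, 0.477, 0.022, 1.555, -0.011, 1.109, -0.083], TCP at [0.282, -0.613, 0.405] pointing down, gripper open.
Joint ranges: [-2.96, 2.96], [-0.34, 2.1], [-1.41, 1.46], [0.24, 2.44], [-1.37, 4.51], [0.17, 1.92], [-2.96, 2.96]. Speed limits (rad/s): [2.39, 2.39, 3.14, 3.14, 3.14, 3.14, 3.14].

### API

Orientations are given as a unit quaternion [w, x, y, z].
In Python, from station import bot gives the robot as it stands. The module is installed in compiled form; this text tells all that it offers.
- The arm moves only by the shell command python3 -m pendant 'ROWS' [FORCE]. ROWS is JSON, a list of rows, each a list of 5 numbers: the finger opening in m, from 0 to 0.0854, then the shift along the tool's x, y, z in m, then the turn about the tool's z in degrees. In form: [[jaw, x, y, z, yaw], ...]. A call has 1 to 12 rows; each row shifts and turns the commanded pose from where the row before left it, along the tool's axes as they then stand; what a row does not reach is not made up. A row lasts 1/12 s, in which the tool goes at most 41.7 mm and 7.16 degrees, less where a joint would pass 70% of its speed; a pose out of reach is approached as far as the arm can. A call with a gripper value outside its range is refused whole. The fingers move at their own pace and stop on an object; FORCE is the grip in N (left out, the last holds). Time passes only in rows, so rows that do not move let the fingers close. It gives the time, the measured TCP pose, the force, the opening and the grip force at its end, in the units of the state.
- bot.get_obs(): the state, without advancing time (a new reading comes with each control period).
- bot.read_camera(name): name is "side" or "top" or "wrist"; returns (picture, depth): 480x640x3 uint8, blue, green, red; 480x640 float32, m along the optical axis (not along the pixel's ray), 0 where there is no reading.
- bot.camera_model(name): a dict with "intrinsics" (3x3 intrinsics, pixels), "dist_coeffs" ([k1, k2, p1, p2, k3] as OpenCV has them; the pictures are not rectified), "R" (3x3) and "t" (3): a world point X has camera coordinates R X + t. Camera axes: x right, y down, z forward; pixel columns grow to the right and rows downward; lengths in m; the calibration is good to about 2 mm. A picture is of the moment at which its call begins: read the wrist's pose just before it. camera_model takes no time and is no camera call; for the wrist camera it gives the pose at the moment of the call.
- bot.hand_in(): hands the job in; it is judged then, once.
Trained networks look in the newest picture that a camera, given by its name, has taken for a name from the list of things; names that differ only in an ending like _2 or _b are one class to them, and where a whole thing is asked for, a point or a joint stands for the part that bears it (a point fixed in the world has none). Each returns a list of dicts, best first, with "score" (0 to 1); they miss things now and then, are a little off and sometimes report something else, mostly with a low value. They report only what shows in the picture. A call takes as long as a camera call. They do not tell look-alikes from the thing itself.
- bot.boxes_of(name, camera): "at" ([column, row] in pixels, amid what is visible of it).
- bot.trace(name, camera): "mask" (480x640 bool, what is visible of it) and "at" ([column, row] in pixels, amid what is visible of it).
- bot.pinpoint(name, camera): "at" ([column, row] in pixels: a listed point, or the origin of a listed thing).
The state is a dict: "t": time; "q": joint angles; "joint_vel": joint speeds; "joint_torque": joint torques, N m; "eef_pos": TCP position; "tool_rot": TCP orientation; "contact_force": force on the tool from outside, world axes, zero at the start; "torque": the same for the moment, N m; "gripper_width": opening from 0.0 (shut) to 1.0 (fully open); "grasp_force": force on a finger pad.
Only numpy, scipy, OpenCV 4.12 (cv2) and the standard library are available. Lean on these libraries where they do the work, as an engineer would, in place of code of your own. Each camera call takes 0.05 s, during which the arm holds its last target. There are 200 camera calls.

## Working session

There is one attempt and no reset: what is moved stays moved. The work goes in short steps, Python scripts to look and compute and a shell command to move; the robot and the scene stay as the last step left them, time stands still between calls to the robot, and variables do not carry over. Pictures are saved under pics/ and viewed, at most 10 in all, crops included, and the job is handed in when it is done.

```bash
mkdir -p pics
cat > h.py <<'E'
from station import bot
import numpy as np, cv2
def ray(cam,px):
    m=bot.camera_model(cam);K=np.array(m["intrinsics"]);R=np.array(m["R"]);t=np.array(m["t"])
    u=cv2.undistortPoints(np.array([[px]],float),K,np.array(m["dist_coeffs"]))[0,0]
    return -R.T@t, R.T@np.array([u[0],u[1],1.])
def atz(cam,px,z):
    o,d=ray(cam,px); return o+d*(z-o[2])/d[2]
E
python3 - <<'E'
from h import *
o=bot.get_obs();print(o["eef_pos"],o["tool_rot"])
ims=[]
for c in("top","side"):
    p,d=bot.read_camera(c);cv2.imwrite(f"pics/{c}0.png",p)
    for n,z in(("finial",.06),("finial_band",.068),("stand",0),("dark_finial",0)):
        for r in bot.pinpoint(n,c): print(c,n,np.round(r["at"]),round(r["score"],2),np.round(atz(c,r["at"],z),4))
E
```

```text
[ 0.28176601 -0.61307298  0.40371732] [-8.87033544e-04  9.76895398e-01  2.13716012e-01 -2.45448963e-04]
top finial [336. 270.] 0.69 [ 0.5152 -0.0206  0.06  ]
top finial [290. 269.] 0.61 [0.515  0.0695 0.06  ]
top finial [451. 206.] 0.59 [ 0.6528 -0.2494  0.06  ]
top finial_band [333. 271.] 0.6 [ 0.5129 -0.0152  0.068 ]
top finial_band [292. 268.] 0.5 [0.5169 0.0642 0.068 ]
top stand [282. 332.] 0.83 [0.3986 0.084  0.    ]
top stand [344. 275.] 0.79 [ 0.5184 -0.0385  0.    ]
top dark_finial [253. 194.] 0.63 [0.6898 0.1589 0.    ]
top dark_finial [346. 275.] 0.55 [ 0.5179 -0.0437  0.    ]
top dark_finial [445. 297.] 0.24 [ 0.4766 -0.2452  0.    ]
side finial [325. 221.] 0.88 [ 0.5234 -0.0262  0.06  ]
side finial [300. 275.] 0.61 [0.4759 0.1703 0.06  ]
side finial_band [328. 219.] 0.6 [ 0.5143 -0.0234  0.068 ]
side finial_band [300. 269.] 0.59 [0.479  0.1655 0.068 ]
side finial_band [329. 245.] 0.22 [0.4693 0.0726 0.068 ]
side stand [366. 292.] 0.96 [ 0.3917  0.089  -0.    ]
side stand [331. 245.] 0.7 [ 0.5174 -0.0416  0.    ]
side stand [258. 225.] 0.69 [ 0.7032 -0.0594  0.    ]
side dark_finial [200. 272.] 0.82 [0.698  0.1554 0.    ]
```

View pics/top0.png

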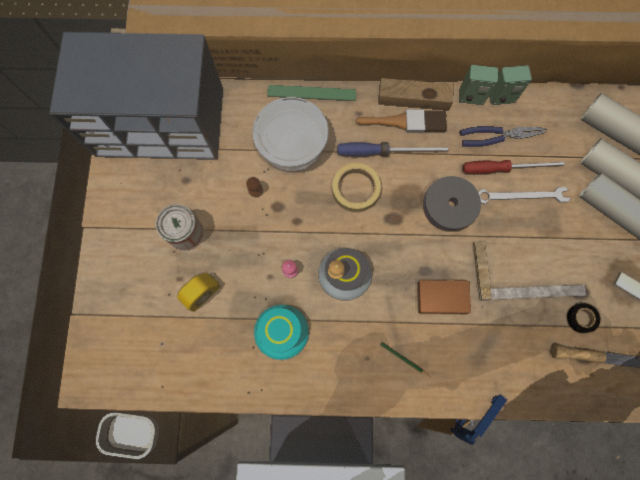

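View pics/side0.png

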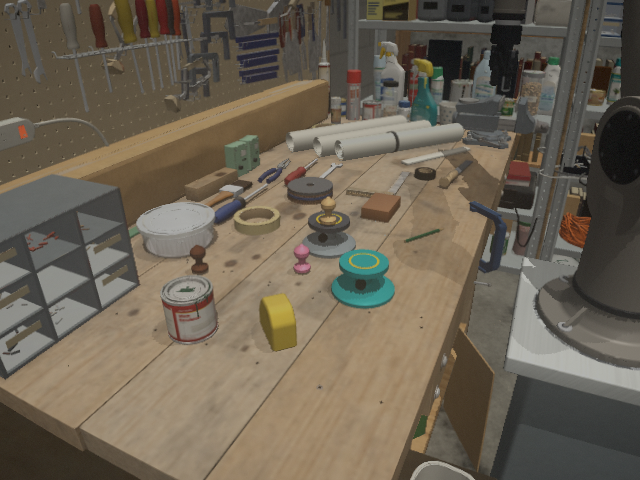

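Candidates:
- **Finials:** pale one on the grey stand, top (336,270). The pink one at (290,269) is a decoy, and the dark one at (254,187) is not to be touched.
- **Stands:** grey base with dark top at (346,272) fits the description. The turquoise one at (282,332) is a decoy.

I'll confirm with an enlarged crop and fit the ring.

```bash
cat >> h.py <<'E'
from scipy.optimize import least_squares
def ring(cam,p,c0):
    h=cv2.cvtColor(p,cv2.COLOR_BGR2HSV)
    m=(h[...,0]>20)&(h[...,0]<35)&(h[...,1]>140)&(h[...,2]>90)
    v,u=np.nonzero(m); X=np.array([atz(cam,(a,b),.06)[:2] for a,b in zip(u,v)])
    X=X[np.abs(np.hypot(*(X-c0).T)-.024)<.022]
    s=least_squares(lambda c:np.hypot(*(X-c).T)-.024,c0,loss="soft_l1",f_scale=.002)
    return s.x,len(X),np.sqrt(np.mean(s.fun**2))
E
python3 - <<'E'
from h import *
a=cv2.imread("pics/top0.png");b=cv2.imread("pics/side0.png")
for c,p in(("top",a),("side",b)): print(ring(c,p,np.array([.518,-.04])))
f=lambda p,x,y:cv2.resize(p[y:y+80,x:x+64],None,fx=6,fy=6,interpolation=2)
cv2.imwrite("pics/c.png",np.hstack([f(a,312,230),f(b,298,185)]))
E
```

```text
(array([ 0.5200784 , -0.04011041]), 131, np.float64(0.0013414651237802458))Traceback (most recent call last):
  File "<stdin>", line 3, in <module>
  File "h.py", line 13, in ring
    v,u=np.nonzero(m); X=np.array([atz(cam,(a,b),.06)[:2] for a,b in zip(u,v)])
                                   ~~~^^^^^^^^^^^^^^^
  File "h.py", line 8, in atz
    o,d=ray(cam,px); return o+d*(z-o[2])/d[2]
        ~~~^^^^^^^^
  File "h.py", line 4, in ray
    m=bot.camera_model(cam);K=np.array(m["intrinsics"]);R=np.array(m["R"]);t=np.array(m["t"])
ValueError: time passes only in moves, steps and waits
```

```bash
cat > h.py <<'E'
from station import bot
import numpy as np, cv2
from scipy.optimize import least_squares
def atz(cam,px,z,m=None):   # px (N,2) -> world points on plane z
    m=m or bot.camera_model(cam);R=np.array(m["R"]);o=-R.T@np.array(m["t"])
    u=cv2.undistortPoints(np.array(px,float).reshape(-1,1,2),np.array(m["intrinsics"]),np.array(m["dist_coeffs"]))[:,0]
    d=np.c_[u,np.ones(len(u))]@R; return o+d*((z-o[2])/d[:,2])[:,None]
def ring(cam,p,c0,model=None):
    h=cv2.cvtColor(p,cv2.COLOR_BGR2HSV)
    m=(h[...,0]>20)&(h[...,0]<35)&(h[...,1]>140)&(h[...,2]>90)
    v,u=np.nonzero(m); X=atz(cam,np.c_[u,v],.06,model)[:,:2]
    X=X[np.abs(np.hypot(*(X-c0).T)-.024)<.022]
    s=least_squares(lambda c:np.hypot(*(X-c).T)-.024,c0,loss="soft_l1",f_scale=.002)
    return s.x,len(X),np.sqrt(np.mean(s.fun**2))
E
python3 - <<'E'
from h import *
a=cv2.imread("pics/top0.png");b=cv2.imread("pics/side0.png")
f=lambda p,x,y:cv2.resize(p[y:y+80,x:x+64],None,fx=6,fy=6,interpolation=2)
cv2.imwrite("pics/c.png",np.hstack([f(a,312,230),f(b,298,185)]))
for c,p in(("top",a),("side",b)): print(ring(c,p,np.array([.518,-.04])))
E
```

```text
(array([ 0.5200784 , -0.04011041]), 131, np.float64(0.0013414651237803523))
(array([ 0.52150031, -0.04006404]), 42, np.float64(0.0012683131533616156))
```

View pics/c.png

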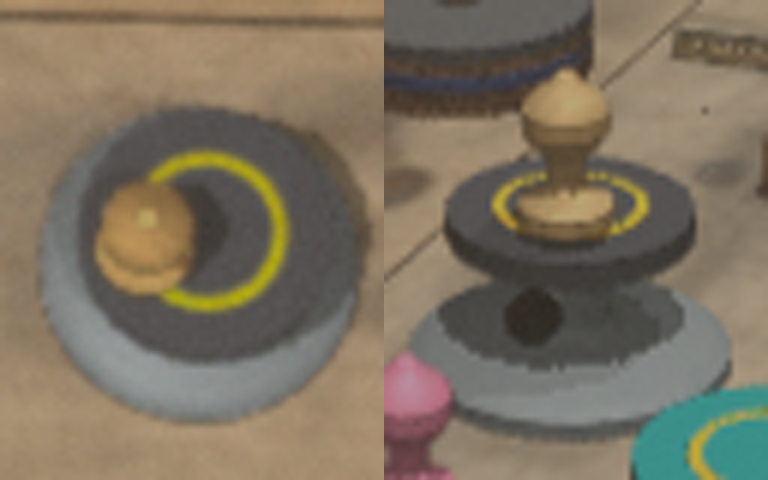

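The crop confirms it: the pale finial stands on the grey stand with the dark top, left of the ring centre in the top view. Axis ≈ (0.5205, -0.040), finial ≈ (0.517, -0.019). I'll approach from above on the +y side with the fingers closed.

```bash
python3 -m pendant '[[0,0,0,0,6.2],[0,0,0,0,6.2],[0,0,0,0,6.2],[0,0,0,0,6.1],[0,0.010,-0.028,0,0],[0,0.010,-0.028,0,0],[0,0.010,-0.028,0,0],[0,0.010,-0.028,0,0],[0,0.010,-0.028,0,0],[0,0.010,-0.028,0,0],[0,0.010,-0.028,0,0],[0,0.010,-0.028,0,0]]'; python3 -m pendant '[[0,0.010,-0.028,0,0],[0,0.010,-0.028,0,0],[0,0.010,-0.028,0,0],[0,0.010,-0.028,0,0],[0,0.010,-0.028,0,0],[0,0.010,-0.028,0,0],[0,0.010,-0.028,0,0],[0,0.010,-0.028,0,0],[0,0.010,-0.028,0,0],[0,0.010,-0.028,0,0],[0,0.010,-0.028,0,0],[0,0.010,-0.028,0,0]]'
```

```text
t: 1.5
eef_pos: [0.3622, -0.3879, 0.4049]
tool_rot: [0.0, 1.0, -0.0, 0.0]
contact_force: [0.3, 0.4, 0.5]
gripper_width: -0.003
grasp_force: 0.0
t: 2.5
eef_pos: [0.4823, -0.052, 0.405]
tool_rot: [0.0, 1.0, -0.0, 0.0]
contact_force: [0.9, -0.4, 0.0]
gripper_width: 0.002
grasp_force: 0.0
```

Run:
```python
from h import *
m=bot.camera_model("wrist");p,d=bot.read_camera("wrist");cv2.imwrite("pics/w1.png",p)
R=np.array(m["R"]);print(-R.T@np.array(m["t"]),R[2])
print(ring("wrist",p,np.array([.52,-.04]),m))
for n,z in(("finial",.06),("finial_band",.068)):
    for r in bot.pinpoint(n,"wrist"): print(n,np.round(r["at"]),round(r["score"],2),np.round(atz("wrist",r["at"],z,m),4))
```

```text
[ 0.56122981 -0.05194305  0.3755866 ] [-3.07493388e-01 -1.06160661e-04 -9.51550211e-01]
(array([ 0.52010887, -0.04039319]), 875, np.float64(0.0012082569560451298))
finial [180. 149.] 0.93 [[0.53  0.052 0.06 ]]
finial_band [276. 174.] 0.9 [[ 0.5121 -0.0197  0.068 ]]
finial_band [178. 149.] 0.65 [[0.5305 0.0511 0.068 ]]
```

View pics/w1.png

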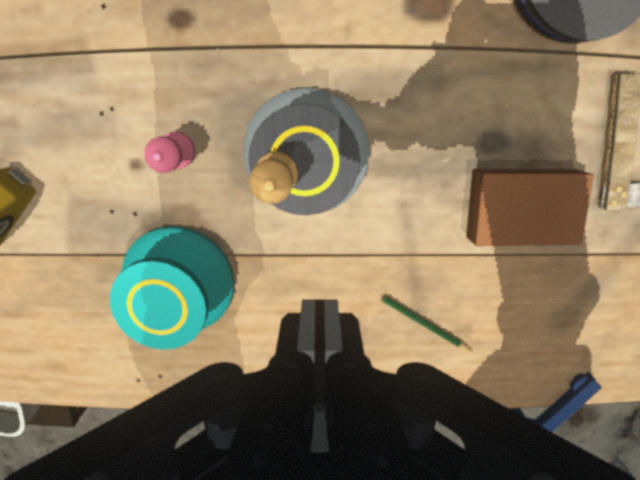

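The wrist view shows the stand with its ring at (305,160), the finial bulb at (270,183), the pink decoy at (165,152) and the closed fingertips at (320,310). The flat 22 mm sides of the fingers face tool x, so I'll turn tool x to the push direction. That keeps the finial in view while pushing.

```bash
python3 - <<'E'
from h import *
print(np.round(bot.get_obs()["q"],2))
print(atz("wrist",[[269,186]],.116), atz("top",[[336.7,266.3]],.116))
E
python3 -m pendant '[[0,0.003,-0.014,0,0],[0,0.003,-0.014,0,0],[0,0.003,-0.013,0,0],[0,0.003,-0.013,0,0],[0,0.003,-0.013,0,0],[0,0.003,-0.013,0,0],[0,0,0,0.010,7],[0,0,0,0.010,7],[0,0,0,0.010,7],[0,0,0,0.010,7],[0,0,0,0.010,7],[0,0,0,0.010,7]]'
python3 -m pendant '[[0,0,0,0,7],[0,0,0,0,7],[0,0,0,0,7],[0,0,0,0,7],[0,0,0,0,4],[0,0,0,0,0]]'
python3 - <<'E'
from h import *
print(np.round(bot.get_obs()["q"],2))
m=bot.camera_model("wrist");p,d=bot.read_camera("wrist");cv2.imwrite("pics/w2.png",p)
print(ring("wrist",p,np.array([.52,-.04]),m))
for n,z in(("finial",.06),("finial_band",.068)):
    for r in bot.pinpoint(n,"wrist"): print(n,np.round(r["at"]),round(r["score"],2),np.round(atz("wrist",r["at"],z,m),4))
E
```

```text
[ 0.19  0.18 -0.24  1.98  0.05  0.99 -1.64]
[[ 0.5122068  -0.01905094  0.116     ]] [[ 0.51157664 -0.02084455  0.116     ]]
t: 3.65
eef_pos: [0.5, 0.0252, 0.3443]
tool_rot: [0.0, 0.932, -0.362, 0.0]
contact_force: [0.4, -0.4, 0.3]
gripper_width: -0.002
grasp_force: 0.0
t: 4.15
eef_pos: [0.5002, 0.0257, 0.3447]
tool_rot: [0.001, 0.801, -0.598, 0.001]
contact_force: [-0.6, -0.8, 0.2]
gripper_width: -0.002
grasp_force: 0.0
[-0.36  0.27  0.22  2.04 -0.07  0.85 -2.96]
(array([ 0.52017288, -0.0403321 ]), 766, np.float64(0.0009496365655501779))
finial [321. 160.] 0.93 [[ 0.5124 -0.0195  0.06  ]]
finial [274. 256.] 0.83 [[0.524  0.0483 0.06  ]]
finial_band [272. 259.] 0.94 [[0.5241 0.0476 0.068 ]]
```

View pics/w2.png

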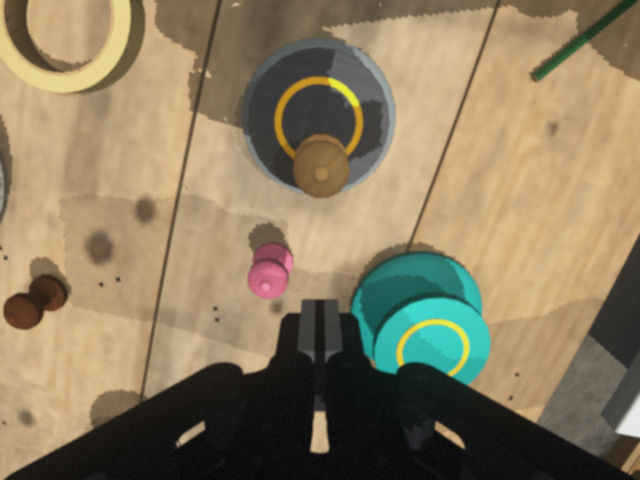

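Ring centre is (0.5202, -0.0403) and the finial (0.512, -0.0195), seen at (321,165). That gives a push direction of -69°, so I turn back 4.5° and descend beside it.

```bash
python3 -m pendant '[[0,0,0,0,-4.5],[0,0.007,0.005,0,0],[0,0,0,0.015,0],[0,0,0,0.015,0],[0,0,0,0.015,0],[0,0,0,0.015,0],[0,0,0,0.015,0],[0,0,0,0.013,0],[0,0,0,0.010,0],[0,0,0,0.008,0],[0,0,0,0,0],[0,0,0,0,0]]'
python3 - <<'E'
from h import *
print(np.round(bot.get_obs()["q"],2))
m=bot.camera_model("wrist");p,d=bot.read_camera("wrist");s,_=bot.read_camera("side")
cv2.imwrite("pics/w3.png",np.hstack([cv2.resize(p,(520,390)),cv2.resize(s[170:300,270:360],(270,390),interpolation=2)]))
print(ring("wrist",p,np.array([.52,-.04]),m))
for n,z in(("finial",.06),("finial_band",.068)):
    for r in bot.pinpoint(n,"wrist"): print(n,np.round(r["at"]),round(r["score"],2),np.round(atz("wrist",r["at"],z,m),4))
E
```

```text
t: 5.3
eef_pos: [0.4979, 0.0176, 0.2383]
tool_rot: [0.0, 0.825, -0.565, -0.001]
contact_force: [-0.2, 1.0, -0.5]
gripper_width: 0.002
grasp_force: 0.0
[-0.29  0.43  0.16  2.11 -0.12  0.6  -2.82]
(array([ 0.5200524 , -0.04038425]), 3359, np.float64(0.001055542697451227))
finial [241. 328.] 0.76 [[0.5241 0.0355 0.06  ]]
finial [319. 214.] 0.74 [[ 0.5123 -0.02    0.06  ]]
finial_band [239. 333.] 0.78 [[0.5245 0.0333 0.068 ]]
```

View pics/w3.png

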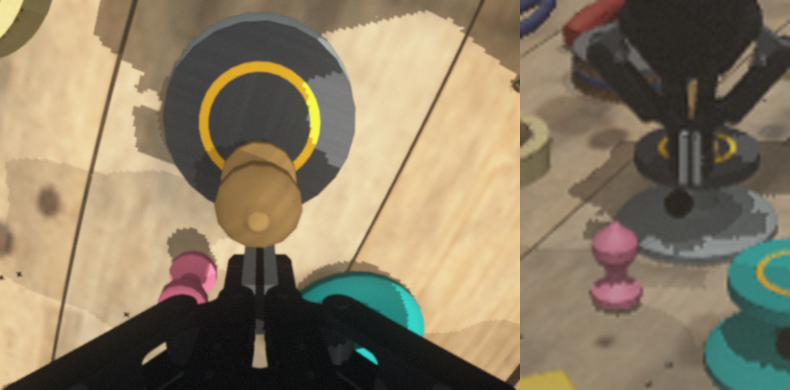

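Aligned: finial 40 mm ahead, axis 62 mm ahead, lateral error about 0. I'll push gently, about half way.

```bash
python3 -m pendant '[[0,0.004,0,0,0],[0,0.004,0,0,0],[0,0.002,0,0,0],[0,0.002,0,0,0],[0,0.002,0,0,0],[0,0.002,0,0,0],[0,0.002,0,0,0],[0,0.002,0,0,0],[0,0.002,0,0,0],[0,0.002,0,0,0],[0,0,0,0,0]]'
cat > look.py <<'E'
import sys
from h import *
e=np.array(bot.get_obs()["eef_pos"]);q=bot.get_obs()["tool_rot"];a=2*np.arctan2(q[2],q[1])
m=bot.camera_model("wrist");p,_=bot.read_camera("wrist");s,_=bot.read_camera("side")
cv2.imwrite(sys.argv[1],np.hstack([cv2.resize(p,(520,390)),cv2.resize(s[170:300,270:360],(270,390),interpolation=2)]))
T=np.array([[np.cos(a),np.sin(a)],[np.sin(a),-np.cos(a)]])
r=ring("wrist",p,np.array([.52,-.04]),m);print("ring",r, "tool",T@(r[0]-e[:2]))
for n,z in(("finial",.06),("finial_band",.068)):
    for k in bot.pinpoint(n,"wrist"):
        w=atz("wrist",k["at"],z,m)[0];print(n,np.round(k["at"]),round(k["score"],2),np.round(w,4),"tool",np.round(T@(w[:2]-e[:2]),4))
E
python3 look.py pics/w4.png
```

```text
t: 6.42
eef_pos: [0.5067, -0.0046, 0.2384]
tool_rot: [0.0, 0.825, -0.565, -0.0]
contact_force: [0.4, 0.2, -0.3]
gripper_width: -0.003
grasp_force: 0.0
ring (array([ 0.51995689, -0.04022918]), 2551, np.float64(0.0009846167654044666)) tool [0.03796081 0.00051393]
finial [244. 366.] 0.78 [0.5268 0.0302 0.06  ] tool [-0.0252 -0.0313]
finial [316. 249.] 0.64 [ 0.5172 -0.029   0.06  ] tool [ 0.0265 -0.001 ]
finial_band [242. 370.] 0.92 [0.5273 0.0267 0.068 ] tool [-0.0218 -0.0305]
finial_band [316. 260.] 0.58 [ 0.5166 -0.0281  0.068 ] tool [ 0.0254 -0.0008]
```

View pics/w4.png

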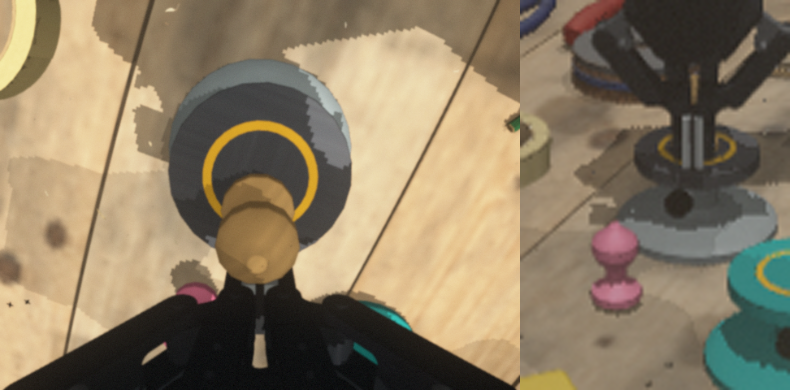

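The finial slides upright with the finger, about 26.5 mm ahead of it. The axis is 38 mm ahead, so 11 mm remains.

```bash
python3 -m pendant '[[0,0.002,0,0,0],[0,0.002,0,0,0],[0,0.002,0,0,0],[0,0.002,0,0,0],[0,0.002,0,0,0],[0,0.001,0,0,0],[0,0,0,0,0],[0,-0.003,0,0,0],[0,-0.006,0,0,0],[0,-0.010,0,0,0],[0,-0.010,0,0,0],[0,0,0,0,0]]'
python3 look.py pics/w5.png
```

```text
t: 7.62
eef_pos: [0.4991, 0.0154, 0.2382]
tool_rot: [0.0, 0.826, -0.563, -0.001]
contact_force: [0.0, 0.4, -0.5]
gripper_width: -0.003
grasp_force: 0.0
ring (array([ 0.51997002, -0.04039384]), 2679, np.float64(0.0010613847472009269)) tool [0.0595582  0.00100893]
finial [242. 333.] 0.57 [0.5243 0.0358 0.06  ] tool [-0.0097 -0.0309]
finial_band [239. 337.] 0.86 [0.5249 0.0327 0.068 ] tool [-0.0067 -0.0302]
```

View pics/w5.png

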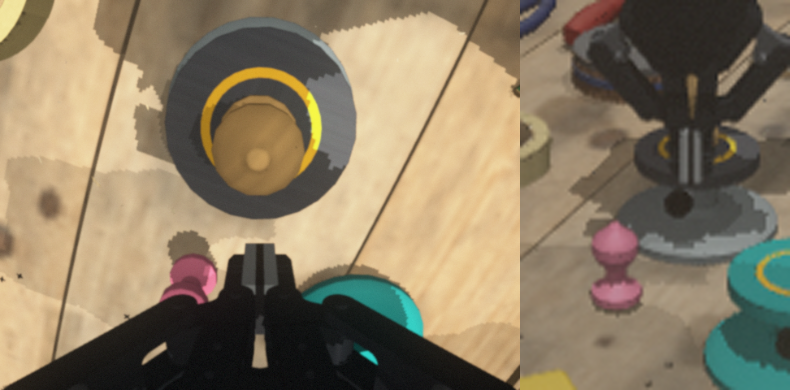

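The finial is upright and the ring shows beyond it. I'll raise the arm and check from the other views.

```bash
python3 - <<'E'
from h import *
print(atz("wrist",[[316.5,197]],.116))
E
python3 -m pendant '[[0,-0.01,0,-0.010,0],[0,-0.01,0,-0.02,0],[0,-0.005,0,-0.02,0],[0,0,0,-0.02,0],[0,0,0,-0.02,0],[0,0,0,-0.02,0],[0,0,0,-0.01,0],[0,0,0,0,0],[0,0,0,0,0]]'
python3 look.py pics/w6.png
python3 - <<'E'
from h import *
for c in("top","side"):
    p,_=bot.read_camera(c)
    print(ring(c,p,np.array([.52,-.04])))
    for n,z in(("finial",.06),("finial_band",.068)):
        for r in bot.pinpoint(n,c): print(c,n,np.round(r["at"],1),round(r["score"],2),np.round(atz(c,r["at"],z),4))
E
```

```text
[[ 0.52170181 -0.04203289  0.116     ]]
t: 8.57
eef_pos: [0.491, 0.0361, 0.3586]
tool_rot: [-0.0, 0.825, -0.565, -0.0]
contact_force: [-0.2, 0.2, -0.1]
gripper_width: 0.0
grasp_force: 0.0
ring (array([ 0.52014354, -0.04034598]), 720, np.float64(0.0009268371618659803)) tool [0.08179418 0.00045137]
finial [264. 230.] 0.86 [0.5246 0.0519 0.06  ] tool [-0.0026 -0.0371]
finial [318. 101.] 0.64 [ 0.5205 -0.0385  0.06  ] tool [ 0.0802 -0.0005]
finial_band [263. 232.] 0.88 [0.5246 0.0509 0.068 ] tool [-0.0016 -0.0368]
(array([ 0.52007464, -0.04004108]), 51, np.float64(0.0012613697456338446))
top finial [345.2 270.1] 0.72 [[ 0.516  -0.0388  0.06  ]]
top finial_band [344.5 266.8] 0.63 [[ 0.5209 -0.0371  0.068 ]]
(array([ 0.52139259, -0.04036648]), 29, np.float64(0.0010837790654747838))
side finial [302.1 272.8] 0.71 [[0.476 0.164 0.06 ]]
side finial [326.4 219.3] 0.59 [[ 0.5242 -0.0355  0.06  ]]
side finial_band [300.4 268.6] 0.7 [[0.4783 0.1652 0.068 ]]
side finial_band [326.3 215.4] 0.65 [[ 0.5248 -0.0365  0.068 ]]
```

View pics/w6.png

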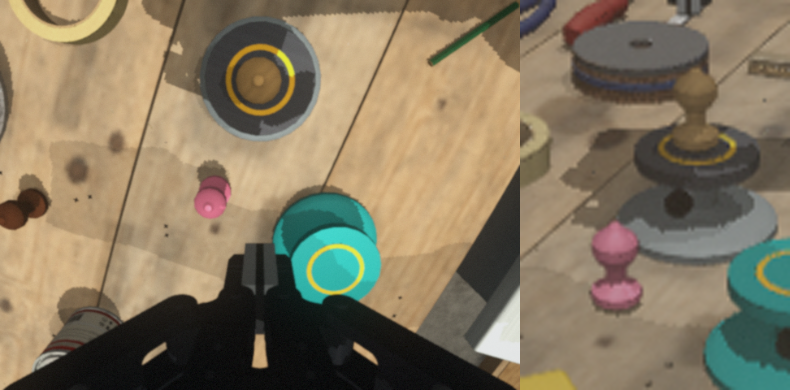

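Ring uncovered all round at (260,80); the finial is upright, and the wrist, top and tip estimates put it within about 3 mm of the axis. The arm is clear, so I'm handing in.

```bash
python3 -c "
from station import bot
print(bot.hand_in())"
```

```text
the job is handed in; nothing more can be done
None
```

I pushed the finial low on its foot to the middle of the stand and handed the job in at about 9 s. The last views showed it upright, within about 3 mm of the axis, with the ring uncovered all round; no verdict came back.

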